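# Clamp a locking plug home, then unlatch the forceps

## Task

Squeeze the finger loops of the bench forceps gently together until the red plug is pressed fully home in the plinth and the ratchet has caught on its second (last) tooth, then let go and leave it locked for two seconds. Then gently press the orange loop down, sideways to the scissor plane, to unhook the teeth and let the forceps spring fully open again; the plug must stay home and the bottles, pots, figure and rolls around it must be left alone.

Things in the scene. Friction and masses are not known exactly. Their poses are not given: they have to be found in the camera images.
- stand: Fixed, heavy steel bench stand (foot 150 x 100 x 12 mm) carrying locking forceps that lie level, scissor plane 77 mm up. Origin: on the table under the brass pivot; +x to the jaws, -x to the finger loops, +y to the moving orange loop's side. A fixed brown plinth (x 38 to 78, y 0 to 30, top 94 mm up) bears a grey figure to 147 mm.
- fixed_loop (a point): Centre of the top face of the fixed white finger loop (disc 22 mm diameter with a black rubber insert, 10 mm tall, top 82 mm above the table), at stand (-105, -13, 82) mm. This half of the forceps does not move or give: a gripper that closes evenly should be centred on the closed pair, 13 mm from this loop's centre, or shift as it squeezes.
- moving_loop: Orange finger loop of the moving half: disc 22 mm diameter with a rubber insert, 10 mm tall; origin at its centre, mid height, 77 mm up. Over their outer sides the two loops measure 62 mm open, 48 mm with the plug home (4 mm apart). Pushing it to the white loop takes 9 N, with rubbing fingertips up to 16 N, then it stops hard. Over 25 N from the fingers on it is rough.
- moving_loop_top (a point): Centre of the orange loop's top face, 82 mm up, where to press. The shank is springy: about 7 N straight down lowers it 3 mm and unhooks the teeth; it stops hard at 5 mm (10 N). A fingertip holds the ring by friction, so while down draw it 10 to 15 mm outward (stand +y), else the teeth may catch again as it rises. The spring opens it (1.5 N open, 3.5 N closed).
- handle (a joint): Scissor angle of the moving half, rad: 0 fully open (spring rest), about 0.06 held on the first tooth, about 0.112 held on the second and last tooth, 0.13 to 0.145 while squeezed against the bottomed plug.
- plug (a joint): Travel of the red plug into the plinth, m: 0.005 fully home (held there by its own friction), starts 0 to 0.002. It slides along stand +y with about 8 N of friction and is pushed by the moving jaw.
- plug_head (a point): Centre of the outer face of the red plug's round head (14 mm diameter, 5 mm thick, 77 mm above the table), facing stand -y.
- dropper: Amber dropper bottle, 28 mm diameter, 80 mm tall, loose, near the stand; bystander. Origin under its centre.
- tape: Yellow tape roll, 68 mm outside diameter, 18 mm tall, loose, near the stand; bystander. Origin under its centre.
- pot: Small blue paint pot with a white cap, 32 mm diameter, 34 mm tall, loose, near the finger loops; bystander. Origin under its centre.
- spool: Wire spool with green flanges, 60 mm diameter, 40 mm tall, loose; bystander. Origin under its centre.
- figure: Loose grey figure on a black disc base, 32 mm diameter, 54 mm tall, near the finger loops; bystander. Origin under its centre.
- jar: Amber glass cup, 72 mm diameter, 60 mm tall, loose; bystander. Origin under its centre.
- redcap: White tube cap with a red top, 20 mm diameter, 15 mm tall, loose; bystander. Origin under its centre.

How it is judged:
By the outcome, as a careful person would: the job done as asked, in the order asked, and still so for the second after the job is handed in, with the robot touching nothing.
It also fails if it takes over 54 s, if anything falls off the work surface, if the arm or the gripper's body presses on something with over 40 N, if the wrist force passes 120 N, or if a joint passes its speed limit or range.

## Robot

A 6-joint arm with a two-finger parallel gripper is mounted at the origin on the work surface. World frame = base frame: x ahead of the robot, y to its left, z up, the work surface at z = 0. Lengths are in mm, angles in rad, forces in N, time in s.
With the tool pointing down it reaches from about 275 to 1000 mm from the base axis. Payload 8.4 kg.
Tool frame: the origin (TCP) lies between the finger pads; the fingertips stand 22 mm ahead of it and the grasp point (between the pads) lies 3 mm ahead of it; z points along the fingers, y is the line along which they close (so a half turn about z gives the same grasp; the last joint's range is limited). The gripper opens to 85 mm and grips with 20 to 120 N. Pads are 22 mm wide; open, the fingers measure 114 mm over their backs; the gripper's body (76 mm by 85 mm) begins 54 mm behind the grasp point. The pads swing forward as they close: fully open they stand 13 mm farther back than shut.
Start: joints at [1.133, 0.353, 1.633, -0, 1.155, -0.002], TCP at [263.834, 566.586, 253.281] pointing down, gripper open.
Joint ranges: [-2.63, 2.63], [-0.92, 2.1], [0.06, 2.66], [-1.3, 4.44], [0, 2.69], [-3.02, 3.02]. Speed limits (rad/s): [2.22, 2.22, 2.79, 3.14, 3.14, 3.14].

## Interface

Orientations are given as [roll, pitch, yaw] about the fixed x, y, z axes, in that order (R = Rz(yaw) Ry(pitch) Rx(roll)).
In Python, from rig import r, grab_frame gives the robot as it stands.
- The arm moves only by the shell command python3 -m inch 'ROWS' [FORCE]. ROWS is JSON, a list of rows, each a list of 7 numbers: the turn, a rotation vector about the tool's x, y, z as a fraction of full scale, then the shift along the tool's x, y, z as a fraction of full scale, then the closure, from 0 (fully open) to 1 (shut). In form: [[rx, ry, rz, dx, dy, dz, fingers], ...]. A call has 1 to 8 rows; each row shifts and turns the commanded pose from where the row before left it, along the tool's axes as they then stand; what a row does not reach is not made up. Full scale, the value 1, is 2.5 cm for a shift and pi rad for a turn. A row lasts 1/12 s, in which the tool goes at most 41.7 mm and 7.16 degrees, less where a joint would pass 70% of its speed; a pose out of reach is approached as far as the arm can. A call with a number of a shift or a turn outside -1 to 1 is refused whole. A call with a gripper value outside its range is refused whole. The fingers move at their own pace and stop on an object; FORCE is the grip in N (left out, the last holds). Time passes only in rows, so rows that do not move let the fingers close. It gives the time, the measured TCP pose, the force, the opening and the grip force at its end, in the units of the state.
- r.sense(): the state, without advancing time (a new reading comes with each control period).
- grab_frame(name): name is "scene" or "top" or "wrist"; returns a dict with "pixels" (480x640x3 uint8, red, green, blue), "z_map" (480x640 float32, mm along the optical axis (not along the pixel's ray), 0 where there is no reading), "vertical_fov" (degrees; the focal length in pixels is half the picture's height over the tangent of half this angle, whatever the lens; pixels are square), "cx", "cy" (the principal point, pixels), "cam_to_world" (4x4, takes a point from camera to world coordinates). Camera axes: x right, y down, z forward; pixel columns grow to the right and rows downward; lengths in mm; the calibration is good to about 2 mm. The wrist camera is an equidistant fisheye: a pixel r from the principal point sees the ray r / f radians off the axis. A picture is of the moment at which its call begins.
- r.sign_off(): hands the job in; it is judged then, once.
The state is a dict: "clock": time; "qpos": joint angles; "qvel": joint speeds; "joint_efforts": joint torques, N m; "eef_pos": TCP position; "tcp_rot": TCP orientation; "contact_force": force on the tool from outside, world axes, zero at the start; "wrist_torque": the same for the moment, N m; "opening": opening from 0.0 (shut) to 1.0 (fully open); "grasp_force": force on a finger pad.
Only numpy, scipy, OpenCV 4.12 (cv2) and the standard library are available. Lean on these libraries where they do the work, as an engineer would, in place of code of your own. Each camera call takes 0.05 s, during which the arm holds its last target. There are 200 camera calls.

## Working session

There is one attempt and no reset: what is moved stays moved. The work goes in short steps, Python scripts to look and compute and a shell command to move; the robot and the scene stay as the last step left them, time stands still between calls to the robot, and variables do not carry over. Pictures are saved under pics/ and viewed, at most 11 in all, crops included, and the job is handed in when it is done.

```bash
ls; mkdir -p pics
cat > h.py <<'E'
import numpy as np, cv2
from rig import r, grab_frame
def f_of(d): return 240/np.tan(np.radians(d["vertical_fov"])/2)
def onplane(d,u,v,z):
    f=f_of(d);c=np.array([(u-d["cx"])/f,(v-d["cy"])/f,1.]);M=np.array(d["cam_to_world"])
    w=M[:3,:3]@c;o=M[:3,3];return o+w*(z-o[2])/w[2]
def cloud(d):
    f=f_of(d);v,u=np.mgrid[:480,:640];Z=d["z_map"];M=np.array(d["cam_to_world"])
    P=np.stack([(u-d["cx"])/f*Z,(v-d["cy"])/f*Z,Z],-1);return P@M[:3,:3].T+M[:3,3]
E
python3 - <<'E'
from h import *
print({k:np.round(v,3) for k,v in r.sense().items()})
for n in("scene","top"):
    d=grab_frame(n);cv2.imwrite(f"pics/{n}.png",d["pixels"][:,:,::-1]);np.savez(n+".npz",**d);print(n,d["vertical_fov"],np.round(d["cam_to_world"],2))
E
```

```text
pics
{'clock': np.float64(0.0), 'qpos': array([ 1.133,  0.354,  1.634,  0.   ,  1.155, -0.002]), 'qvel': array([-0.   , -0.   , -0.002,  0.001, -0.001, -0.001]), 'joint_efforts': array([-0.0000e+00, -6.0524e+01, -3.4207e+01, -0.0000e+00,  9.0000e-03,
        0.0000e+00]), 'eef_pos': array([263.636, 566.157, 252.544]), 'tcp_rot': array([-3.14 , -0.   ,  2.706]), 'contact_force': array([0.513, 0.846, 0.727]), 'wrist_torque': array([ 0.004,  0.016, -0.02 ]), 'grasp_force': np.float64(0.0), 'opening': np.float64(1.001)}
scene 46.129104075786884 [[ 7.70000e-01  4.70000e-01 -4.30000e-01  1.01685e+03]
 [ 6.40000e-01 -5.80000e-01  5.10000e-01 -6.15550e+02]
 [-0.00000e+00 -6.70000e-01 -7.40000e-01  9.49910e+02]
 [ 0.00000e+00  0.00000e+00  0.00000e+00  1.00000e+00]]
top 42.26727486362868 [[-1.0000e-02 -9.8000e-01  1.9000e-01  2.2485e+02]
 [-1.0000e+00  1.0000e-02 -1.0000e-02 -2.0220e+01]
 [ 1.0000e-02 -1.9000e-01 -9.8000e-01  1.7481e+03]
 [ 0.0000e+00  0.0000e+00  0.0000e+00  1.0000e+00]]
```

View pics/top.png

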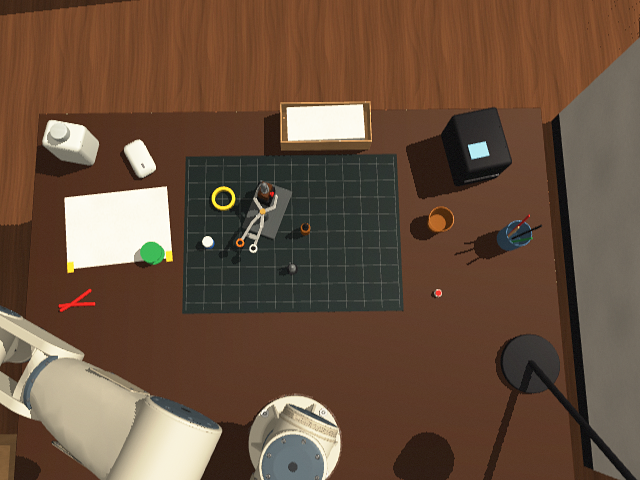

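View pics/scene.png

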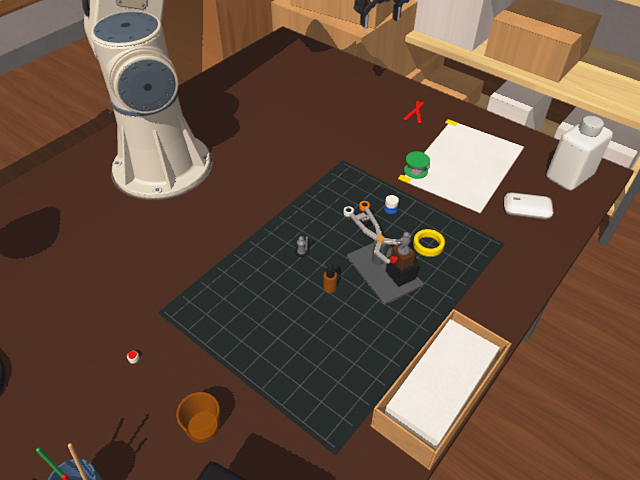

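The top view shows the orange loop near (240,243), the white loop at (253,248), the pivot at (262,211), the pot at (207,242) and the figure at (292,268). In the scene view the orange loop is at (364,206) and the white loop at (349,211).

```bash
python3 - <<'E'
from h import *
def blob(d,name,c,rad,kind):
    hsv=cv2.cvtColor(d["pixels"],cv2.COLOR_RGB2HSV).astype(int);H,S,V=hsv[...,0],hsv[...,1],hsv[...,2]
    m={'orange':(H>5)&(H<18)&(S>150)&(V>120),'white':(S<60)&(V>150),'red':((H<5)|(H>174))&(S>150)&(V>120),'gold':(H>14)&(H<28)&(S>110)&(V>120)}[kind]
    v,u=np.mgrid[:480,:640];m=m&(np.hypot(u-c[0],v-c[1])<rad)
    if m.sum()==0: return None
    h=cv2.convexHull(np.argwhere(m)[:,::-1].astype(np.int32));(cx,cy),rr=cv2.minEnclosingCircle(h)
    x,y,w,hh=cv2.boundingRect(h)
    return (x+w/2-.5,y+hh/2-.5,w,hh,m.sum())
A={'top':dict(orange=((240,243),9),white=((253,249),7),gold=((262,211),6),red=((272,194),7)),
'scene':dict(orange=((364,206),9),white=((349,211),8),gold=((380,239),7),red=((394,260),8))}
for n in A:
    d={k:v for k,v in np.load(n+".npz").items()};P=cloud(d)
    for k,(c,rad) in A[n].items():
        b=blob(d,n,c,rad,k);z=80
        if b: print(n,k,np.round(b,1),onplane(d,b[0],b[1],z).round(1),P[int(b[1]+.5),int(b[0]+.5)].round(0))
    # pot/figure/dropper etc.
    for nm,c,z in (('pot',(207,241),34),('fig',(292,268),40),('drop',(305,228),78)) if n=='top' else (('pot',(391,201),34),('fig',(302,240),45),('drop',(331,270),78)):
        print(nm,onplane(d,*c,z).round(0),P[c[1],c[0]].round(0))
    im=cv2.cvtColor(d["pixels"],cv2.COLOR_RGB2BGR)
    a=im[170:290,190:310] if n=='top' else im[180:300,290:430]
    cv2.imwrite(f"pics/{n}_c.png",cv2.resize(a,None,fx=4,fy=4,interpolation=cv2.INTER_CUBIC))
E
python3 -c "
import cv2,numpy as np
a=cv2.imread('pics/top_c.png')[:, :400];b=cv2.imread('pics/scene_c.png')[:,:400];cv2.imwrite('pics/both.png',np.hstack([a,b]))"
```

```text
top orange [239.5 242.    8.    9.   45. ] [535.6 139.8  80. ] [536. 139.  76.]
top white [252.5 247.5   8.   10.   43. ] [519.8 104.3  80. ] [518. 103.  84.]
top gold [262.5 211.    6.    7.   30. ] [621.6  76.8  80. ] [623.  76.  75.]
top red [271.5 194.    4.    5.   15. ] [669.7  51.8  80. ] [667.  50.  89.]
pot [548. 235.  34.] [548. 235.  35.]
fig [468.  -2.  40.] [466.  -2.  49.]
drop [573. -40.  78.] [575. -40.  64.]
scene orange [364.  205.5  11.   10.   68. ] [538.3 139.1  80. ] [538. 141.  77.]
scene white [349.5 211.5  12.   12.   77. ] [524.9 104.1  80. ] [529. 100.  84.]
scene gold [380.5 239.5   8.   10.   44. ] [624.2  79.2  80. ] [628.  75.  84.]
scene red [393.5 259.    8.    7.   39. ] [674.9  52.2  80. ] [676.  51.  82.]
pot [553. 231.  34.] [553. 231.  35.]
fig [478.  -2.  45.] [476.   1.  42.]
drop [594. -49.  78.] [588. -41.  66.]
```

View pics/both.png

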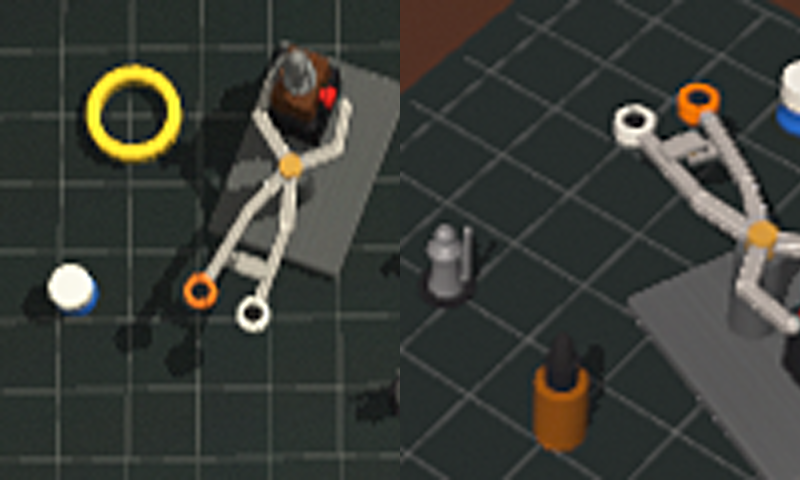

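The crop confirms it: the orange loop is at world (537,139.5) and the white loop at (522.5,104), 38 mm apart against an expected 40. The pivot is at (623,78), so the stand yaw is about -21.6°. The tool y axis already lies within 3.3° of the closing line. I'll move above the closed-pair centre, about (527,116).

```bash
python3 -m inch '[[0,0,-0.0185,0,0,0,0],[0,0,0,-0.82,-0.644,0,0],[0,0,0,-0.82,-0.644,0,0],[0,0,0,-0.82,-0.644,0,0],[0,0,0,-0.82,-0.644,0,0],[0,0,0,-0.82,-0.644,0,0],[0,0,0,-0.82,-0.644,0,0],[0,0,0,-0.82,-0.644,0,0]]' 20
python3 -m inch '[[0,0,0,-0.82,-0.644,0,0],[0,0,0,-0.82,-0.644,0,0],[0,0,0,-0.82,-0.644,0,0],[0,0,0,-0.82,-0.644,0,0],[0,0,0,-0.82,-0.644,0,0],[0,0,0,-0.82,-0.644,0,0],[0,0,0,-0.82,-0.644,0,0],[0,0,0,-0.82,-0.644,0,0]]'
python3 -m inch '[[0,0,0,-0.82,-0.644,0,0],[0,0,0,-0.82,-0.644,0,0],[0,0,0,-0.82,-0.644,0,0],[0,0,0,-0.82,-0.644,0,0],[0,0,0,-0.82,-0.644,0,0],[0,0,0,0,0,0.8,0],[0,0,0,0,0,0.8,0],[0,0,0,0,0,0,0]]'
python3 - <<'E'
from h import *
d=grab_frame("wrist");np.savez("w1.npz",**d);cv2.imwrite("pics/w1.png",d["pixels"][:,:,::-1]);print(d["vertical_fov"],d["cx"],d["cy"],np.round(d["cam_to_world"],2),r.sense()["eef_pos"],r.sense()["tcp_rot"])
E
```

```text
clock: 0.77
eef_pos: [355.9, 407.6, 253.0]
tcp_rot: [-3.141, -0.0, 2.764]
contact_force: [0.2, 0.4, -0.4]
opening: 0.999
grasp_force: 0.0
clock: 1.43
eef_pos: [460.9, 227.4, 253.1]
tcp_rot: [-3.141, -0.0, 2.764]
contact_force: [0.6, 0.6, 0.4]
opening: 1.002
grasp_force: 0.0
clock: 2.1
eef_pos: [524.1, 115.0, 209.8]
tcp_rot: [-3.138, -0.005, 2.763]
contact_force: [-1.0, -0.4, -0.1]
opening: 0.997
grasp_force: 0.0
65.70646984690485 321.1777346441933 242.38795305594414 [[ 3.7000e-01  8.9000e-01  2.8000e-01  4.5116e+02]
 [ 9.3000e-01 -3.5000e-01 -1.1000e-01  1.4374e+02]
 [-0.0000e+00  3.0000e-01 -9.5000e-01  3.3162e+02]
 [ 0.0000e+00  0.0000e+00  0.0000e+00  1.0000e+00]] [524.73608835 115.5440556  211.51120979] [-3.13911429 -0.00371667  2.76346702]
```

View pics/w1.png

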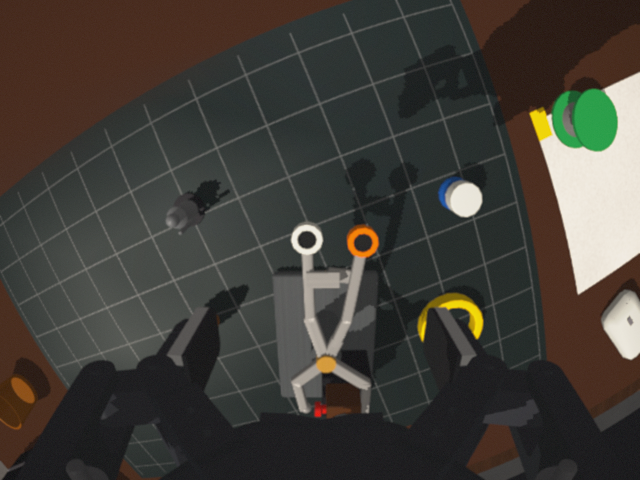

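The wrist picture shows the white loop at (307,239), the orange loop at (363,241), the pivot at (326,364) and the red plug head at (320,410).

```bash
cat >> h.py <<'E'
def fish(d,u,v,z):
    f=f_of(d);a=np.array([u-d["cx"],v-d["cy"]]);n=np.hypot(*a);t=n/f
    c=np.r_[a/max(n,1e-9)*np.sin(t),np.cos(t)];M=np.array(d["cam_to_world"]);w=M[:3,:3]@c;o=M[:3,3];return o+w*(z-o[2])/w[2]
def bc(d,kind,c,rad):
    H,S,V=np.moveaxis(cv2.cvtColor(d["pixels"],cv2.COLOR_RGB2HSV).astype(int),2,0)
    m={'orange':(H>5)&(H<18)&(S>150)&(V>120),'white':(S<50)&(V>170),'gold':(H>14)&(H<28)&(S>110)&(V>120)}[kind]
    v,u=np.mgrid[:480,:640];m=m&(np.hypot(u-c[0],v-c[1])<rad)
    return cv2.minEnclosingCircle(np.argwhere(m)[:,::-1].astype(np.int32))
def rings(d,cs):
    p={}
    for k,c,rad in cs:
        (u,v),q=bc(d,k,c,rad);p[k]=fish(d,u,v,82)[:2];print(k,round(u,1),round(v,1),round(q,1),p[k].round(1))
    return p
E
python3 - <<'E'
from h import *
d=dict(np.load("w1.npz"))
p=rings(d,[('white',(307,239),20),('orange',(363,241),22),('gold',(326,364),13)])
a=p['orange']-p['white'];print(np.hypot(*a),np.degrees(np.arctan2(*a[::-1])))
b=p['white']-p['gold'];print(np.hypot(*b),np.degrees(np.arctan2(*b[::-1]))-187.06)
E
```

```text
white 306.5 241.3 17.1 [518.9 104.6]
orange 362.1 241.1 16.4 [533.2 141.1]
gold 325.6 363.0 9.8 [620.6  79.2]
39.17111142333144 68.5775954155779
104.78915212427448 -21.094791631449397
```

```bash
python3 -m inch '[[0,0,0,0,0.16,0.8,0],[0,0,0,0,0,0.8,0],[0,0,0,0,0,0.8,0],[0,0,0,0,0,0.4,0],[0,0,0,0,0,0.2,0],[0,0,0,0,0,0,0],[0,0,0,0,0,0,0]]'
python3 - <<'E'
from h import *
d=grab_frame("wrist");np.savez("w2.npz",**d);cv2.imwrite("pics/w2.png",d["pixels"][:,:,::-1])
print(r.sense()["eef_pos"],r.sense()["contact_force"])
E
```

```text
clock: 2.73
eef_pos: [528.2, 120.1, 139.2]
tcp_rot: [3.141, 0.001, 2.764]
contact_force: [0.6, -0.6, -0.1]
opening: 0.998
grasp_force: 0.0
[528.43142156 120.0830574  139.44301044] [ 0.68967122  0.47452319 -0.12149162]
```

View pics/w2.png

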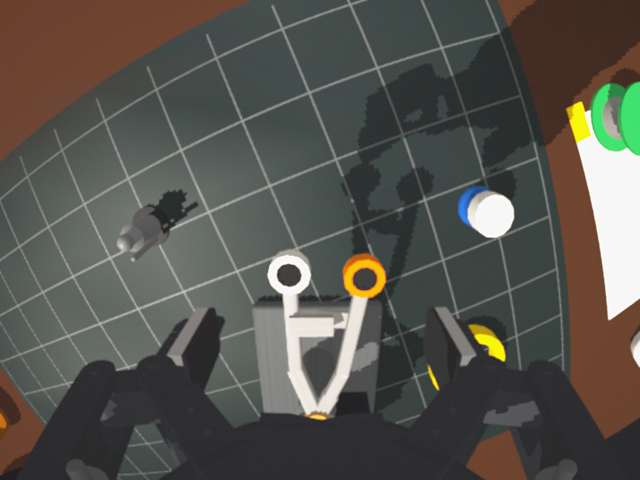

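The white loop is at (289,273) and the orange loop at (364,277), both between the fingers, with the pot clear at (490,213). I'll refine both positions from here.

Run:
```python
from h import *
d=dict(np.load("w2.npz"))
p=rings(d,[('white',(289,272),23),('orange',(364,277),24)])
e=np.array([528.4,120.1]);u=np.array([.367,.930]);x=np.array([-.93,.367])
a=p['orange']-p['white'];print(np.hypot(*a),np.degrees(np.arctan2(*a[::-1])))
for k in p: print(k,'tool x,y rel TCP',(p[k]-e)@x,(p[k]-e)@u)
print(fish(d,490,213,34))
```

```text
white 288.8 272.8 22.3 [516.6 105.6]
orange 363.6 275.9 22.7 [532.7 141.3]
39.12331054654805 65.70788635065931
white tool x,y rel TCP 5.683132591432622 -17.784435910412384
orange tool x,y rel TCP 3.8018531417110366 21.28556697434225
[544.08662468 234.72055304  34.        ]
```

```bash
python3 -m inch '[[0,0,0,0.12,0,0.6,0],[0,0,0,0,0,0.7,0],[0,0,0,0,0,0.6,0],[0,0,0,0,0,0.4,0],[0,0,0,0,0,0.26,0],[0,0,0,0,-0.1,0,0],[0,0,0,0,-0.09,0,0.05],[0,0,0,0,0,0,0.1]]'
python3 -m inch '[[0,0,0,0,0,0,0.12],[0,0,0,0,0,0,0.14],[0,0,0,0,0,0,0.16],[0,0,0,0,0,0,0.18],[0,0,0,0,0,0,0.2],[0,0,0,0,0,0,0.2]]'
```

```text
clock: 3.45
eef_pos: [523.4, 116.3, 75.1]
tcp_rot: [3.141, 0.001, 2.764]
contact_force: [-0.3, 2.5, 0.2]
opening: 0.9
grasp_force: 1.0
clock: 3.95
eef_pos: [523.4, 116.7, 74.5]
tcp_rot: [3.141, 0.0, 2.764]
contact_force: [-0.1, 2.7, 1.5]
opening: 0.796
grasp_force: 1.5
```

```bash
python3 -m inch '[[0,0,0,0,0,0,0.22],[0,0,0,0,0,0,0.24],[0,0,0,0,0,0,0.26],[0,0,0,0,0,0,0.28],[0,0,0,0,0,0,0.3],[0,0,0,0,0,0,0.3]]'
python3 -m inch '[[0,0,0,0,0,0,0.32],[0,0,0,0,0,0,0.34],[0,0,0,0,0,0,0.36],[0,0,0,0,0,0,0.38],[0,0,0,0,0,0,0.38]]'
```

```text
clock: 4.45
eef_pos: [523.2, 117.2, 74.4]
tcp_rot: [3.141, -0.0, 2.764]
contact_force: [-1.5, 7.8, 2.9]
opening: 0.696
grasp_force: 3.7
clock: 4.87
eef_pos: [523.0, 117.4, 74.4]
tcp_rot: [3.14, -0.001, 2.764]
contact_force: [-1.8, 9.7, 4.7]
opening: 0.625
grasp_force: 4.3
```

```bash
python3 -m inch '[[0,0,0,0,0,0,0.39],[0,0,0,0,0,0,0.4],[0,0,0,0,0,0,0.41],[0,0,0,0,0,0,0.42],[0,0,0,0,0,0,0.42]]'
python3 -m inch '[[0,0,0,0,0,0,0.43],[0,0,0,0,0,0,0.44],[0,0,0,0,0,0,0.45],[0,0,0,0,0,0,0.46],[0,0,0,0,0,0,0.46]]'
```

```text
clock: 5.28
eef_pos: [523.1, 117.4, 74.5]
tcp_rot: [3.14, -0.0, 2.764]
contact_force: [-1.7, 9.4, 4.5]
opening: 0.581
grasp_force: 4.2
clock: 5.7
eef_pos: [522.9, 117.1, 74.5]
tcp_rot: [3.141, -0.001, 2.764]
contact_force: [-2.5, 8.2, 6.5]
opening: 0.541
grasp_force: 5.9
```

```bash
python3 -m inch '[[0,0,0,0,0,0,0.47],[0,0,0,0,0,0,0.48],[0,0,0,0,0,0,0.49],[0,0,0,0,0,0,0.49]]'
python3 - <<'E'
from h import *
d=grab_frame("wrist");np.savez("w3.npz",**d);cv2.imwrite("pics/w3.png",d["pixels"][:,:,::-1])
E
```

```text
clock: 6.03
eef_pos: [522.6, 116.4, 74.8]
tcp_rot: [-3.141, -0.001, 2.764]
contact_force: [-5.0, 2.2, 11.4]
opening: 0.516
grasp_force: 18.6
```

View pics/w3.png

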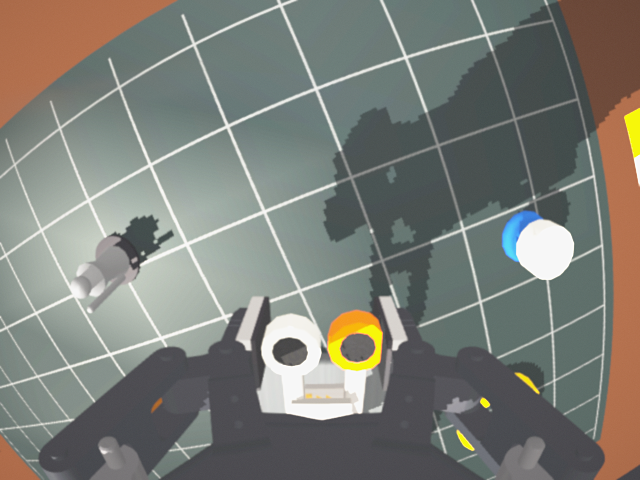

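The picture shows both loops gripped between the pads, white at (290,345) and orange at (355,342). The 11 N vertical force means the swinging pads drag the loops down. I'll raise slightly to relieve it, then finish the squeeze.

```bash
python3 -m inch '[[0,0,0,0,0,-0.04,0.49],[0,0,0,0,0,-0.04,0.49],[0,0,0,0,0,0,0.49]]'
python3 -m inch '[[0,0,0,0,0,-0.02,0.5],[0,0,0,0,0,-0.02,0.51],[0,0,0,0,0,0,0.51],[0,0,0,0,0,0,0.51]]'
```

```text
clock: 6.33
eef_pos: [522.3, 116.4, 75.7]
tcp_rot: [-3.141, -0.001, 2.764]
contact_force: [-1.3, 4.6, -3.2]
opening: 0.515
grasp_force: 18.1
clock: 6.67
eef_pos: [522.2, 116.3, 76.5]
tcp_rot: [-3.14, -0.002, 2.764]
contact_force: [-3.2, 2.9, -13.5]
opening: 0.505
grasp_force: 22.7
```

```bash
python3 -m inch '[[0,0,0,0,0,0.03,0.51],[0,0,0,0,0,0,0.51],[0,0,0,0,0,0,0.51],[0,0,0,0,0,0,0.51]]'
python3 - <<'E'
from h import *
d=grab_frame("wrist");np.savez("w4.npz",**d)
s=grab_frame("scene");P=s["pixels"][150:310,280:440,::-1];a=cv2.resize(P,(480,480),interpolation=cv2.INTER_CUBIC)
b=cv2.resize(d["pixels"][270:430,220:420,::-1],(320,256),interpolation=cv2.INTER_CUBIC);b=cv2.copyMakeBorder(b,0,224,0,0,cv2.BORDER_CONSTANT)
cv2.imwrite("pics/c4.png",np.hstack([a,b]));print(r.sense()["grasp_force"],r.sense()["opening"])
E
```

```text
clock: 7.0
eef_pos: [522.3, 116.3, 76.4]
tcp_rot: [-3.141, -0.001, 2.764]
contact_force: [-4.9, 1.5, -7.1]
opening: 0.507
grasp_force: 23.5
23.504457771778107 0.5076931681353787
```

View pics/c4.png

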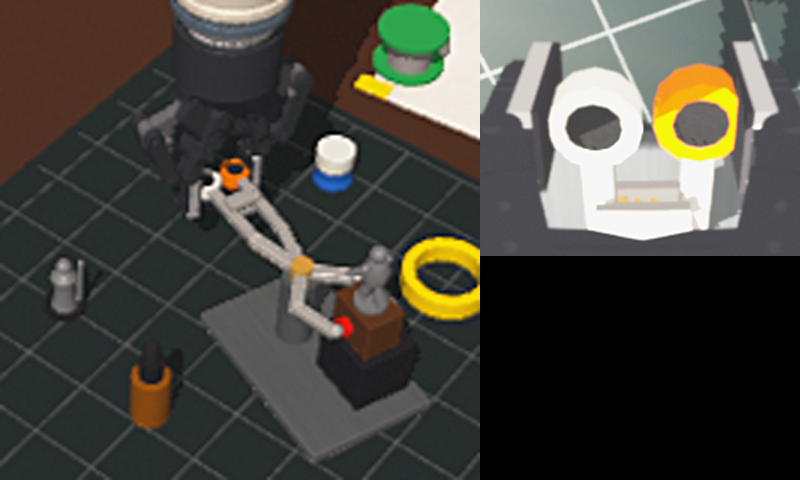

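The grip is stalled hard at about 23 N, the rings are nearly touching and the red plug sits against the plinth, so it has bottomed. I'll level out the vertical force and let go.

```bash
python3 -m inch '[[0,0,0,0,0,0.02,0.51],[0,0,0,0,0,0,0.5],[0,0,0,0,0,0,0.49],[0,0,0,0,0,0,0.47],[0,0,0,0,0,0,0.44],[0,0,0,0,0,0,0.4],[0,0,0,0,0,0,0.3],[0,0,0,0,0,0,0.2]]'
python3 -m inch '[[0,0,0,0,0,0,0.1],[0,0,0,0,0,0,0.05],[0,0,0,0,0,0,0.05],[0,0,0,0,0,0,0.05]]'
python3 - <<'E'
from h import *
d=grab_frame("wrist");np.savez("w5.npz",**d);cv2.imwrite("pics/w5.png",d["pixels"][:,:,::-1])
E
```

```text
clock: 7.77
eef_pos: [524.0, 116.3, 76.7]
tcp_rot: [3.141, 0.002, 2.764]
contact_force: [-0.1, -0.3, -0.1]
opening: 0.794
grasp_force: 0.0
clock: 8.1
eef_pos: [523.2, 116.4, 76.1]
tcp_rot: [-3.142, 0.0, 2.764]
contact_force: [0.2, -0.1, -0.9]
opening: 0.95
grasp_force: 0.0
```

View pics/w5.png

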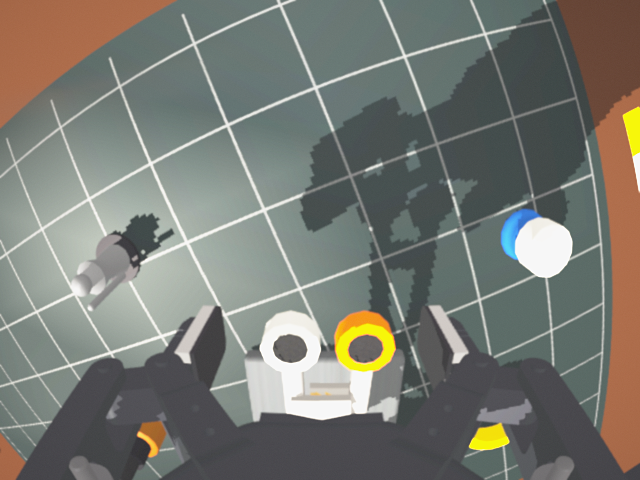

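The loops stay locked about 27 mm apart (white at (291,345), orange at (365,343)), which matches the second tooth. I'll rise clear and measure for the press.

```bash
python3 -m inch '[[0,0,0,0,0,-0.3,0.0],[0,0,0,0,0,-0.6,0],[0,0,0,0,0,-0.8,0],[0,0,0,0,0,-0.8,0],[0,0,0,0,0,0,0],[0,0,0,0,0,0,0]]'
python3 - <<'E'
from h import *
d=grab_frame("wrist");np.savez("w6.npz",**d)
e=r.sense()["eef_pos"][:2];u=np.array([.368,.930]);x=np.array([-.93,.368]);print(e,r.sense()["eef_pos"][2])
p=rings(d,[('white',(303,273),30),('orange',(345,275),30)])
a=p['orange']-p['white'];print(np.hypot(*a))
for k in p: print(k,'tool x,y rel TCP',(p[k]-e)@x,(p[k]-e)@u)
s=grab_frame("scene")
a=cv2.resize(s["pixels"][180:300,300:440,::-1],None,fx=3.2,fy=3.2,interpolation=cv2.INTER_CUBIC)
b=cv2.resize(d["pixels"][::,:,::-1][200:440,200:440],(384,384))
cv2.imwrite("pics/c6.png",np.hstack([a[:384,:400],b]))
E
```

```text
clock: 8.65
eef_pos: [524.0, 116.7, 139.9]
tcp_rot: [3.14, 0.002, 2.764]
contact_force: [-0.1, -0.5, -0.5]
opening: 0.999
grasp_force: 0.0
[523.19579639 116.49287128] 138.8567678798371
white 298.6 278.4 24.5 [517.5 105.7]
orange 350.5 276.0 22.6 [526.3 131.5]
27.237102799411588
white tool x,y rel TCP 1.3240288154929245 -12.138709016038296
orange tool x,y rel TCP 2.625102053259733 15.071718027666972
```

View pics/c6.png

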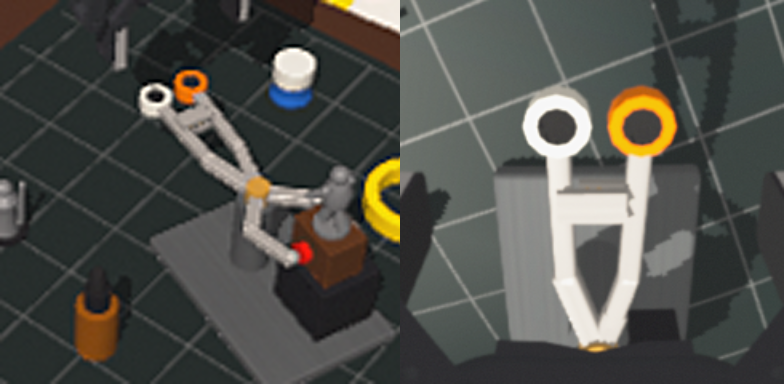

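Still locked: the loops are 27.9 mm apart (scaled), which is the second tooth, and the plug head is flush by the plinth. I'll keep the two-second hold while closing the fingers and positioning over the orange loop.

```bash
python3 -m inch '[[0,0,0,0.1,0.76,0,0.3],[0,0,0,0,0,0,0.6],[0,0,0,0,0,0,1],[0,0,0,0,0,0,1],[0,0,0,0,0,0,1],[0,0,0,0,0,0,1],[0,0,0,0,0,0,1],[0,0,0,0,0,0,1]]'
python3 -m inch '[[0,0,0,0,0,0,1],[0,0,0,0,0,0,1],[0,0,0,0,0,0,1],[0,0,0,0,0,0,1],[0,0,0,0,0,0.2,1],[0,0,0,0,0,0.2,1],[0,0,0,0,0,0.2,1],[0,0,0,0,0,0.2,1]]'
python3 -m inch '[[0,0,0,0,0,0.12,1],[0,0,0,0,0,0.12,1],[0,0,0,0,0,0.08,1],[0,0,0,0,0,0,1],[0,0,0,0,0,0,1]]'
python3 - <<'E'
from h import *
d=grab_frame("wrist");s=grab_frame("scene")
a=cv2.resize(s["pixels"][150:270,300:425,::-1],None,fx=3.2,fy=3.2,interpolation=cv2.INTER_CUBIC)
b=cv2.resize(d["pixels"][::,:,::-1][200:440,200:440],(384,384))
cv2.imwrite("pics/c7.png",np.hstack([a[:384,:400],b]))
E
```

```text
clock: 9.42
eef_pos: [527.7, 134.8, 138.5]
tcp_rot: [-3.142, -0.0, 2.764]
contact_force: [-0.8, 0.0, 0.5]
opening: -0.002
grasp_force: 0.0
clock: 10.08
eef_pos: [527.6, 135.0, 117.8]
tcp_rot: [-3.141, -0.0, 2.764]
contact_force: [0.2, 0.6, -0.2]
opening: 0.001
grasp_force: 0.0
clock: 10.5
eef_pos: [527.8, 135.1, 110.5]
tcp_rot: [-3.142, -0.0, 2.764]
contact_force: [0.8, 0.7, 0.3]
opening: -0.004
grasp_force: 0.0
```

View pics/c7.png

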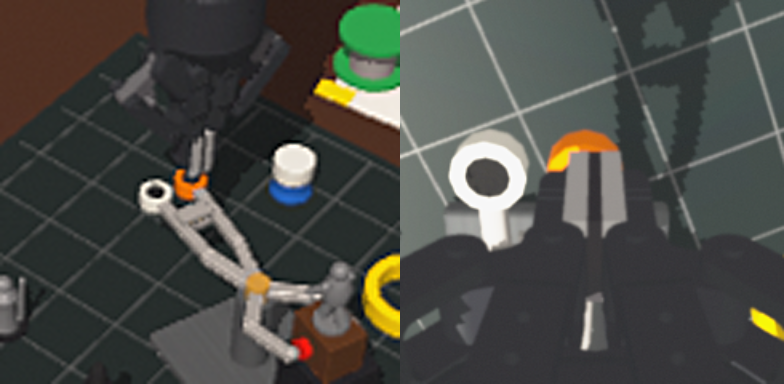

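The closed tips, about 16 mm wide, are over the orange loop at crop (595,190), slightly outward and well clear of the white loop at (487,175). More than two seconds locked have passed, so I'll press down in small steps.

```bash
python3 -m inch '[[0,0,0,0.04,-0.08,0.1,1],[0,0,0,0,0,0.08,1],[0,0,0,0,0,0.04,1],[0,0,0,0,0,0,1],[0,0,0,0,0,0,1]]'
python3 -m inch '[[0,0,0,0,0,0.04,1],[0,0,0,0,0,0,1],[0,0,0,0,0,0,1]]'
```

```text
clock: 11.02
eef_pos: [526.1, 133.6, 104.9]
tcp_rot: [-3.141, -0.0, 2.764]
contact_force: [-0.7, 1.1, 0.8]
opening: 0.001
grasp_force: 0.0
clock: 11.27
eef_pos: [526.3, 133.6, 104.1]
tcp_rot: [3.141, 0.0, 2.764]
contact_force: [-0.8, -0.1, 1.3]
opening: 0.004
grasp_force: 0.4
```

```bash
python3 -m inch '[[0,0,0,0,0,0.04,1],[0,0,0,0,0,0.02,1],[0,0,0,0,0,0,1],[0,0,0,0,0,0,1]]'
python3 -m inch '[[0,0,0,0,0,0.03,1],[0,0,0,0,0,0.02,1],[0,0,0,0,0,0,1],[0,0,0,0,0,0,1]]'
```

```text
clock: 11.6
eef_pos: [526.2, 133.6, 102.6]
tcp_rot: [3.141, 0.0, 2.764]
contact_force: [-1.3, -0.2, 4.5]
opening: 0.001
grasp_force: 2.0
clock: 11.93
eef_pos: [526.2, 133.7, 101.4]
tcp_rot: [3.141, 0.0, 2.764]
contact_force: [-0.8, 0.0, 4.9]
opening: 0.002
grasp_force: 2.5
```

```bash
python3 -m inch '[[0,0,0,0,0,0.03,1],[0,0,0,0,0,0.02,1],[0,0,0,0,0,0,1],[0,0,0,0,0,0,1]]'
```

```text
clock: 12.27
eef_pos: [526.7, 134.3, 100.4]
tcp_rot: [3.14, 0.001, 2.764]
contact_force: [-0.3, 3.7, 5.8]
opening: -0.002
grasp_force: 2.8
```

A +y force of 3.7 N appeared, so the teeth are unhooked and the spring is pushing outward. Now I'll draw outward.

```bash
python3 -m inch '[[0,0,0,0,0.05,0.012,1],[0,0,0,0,0.08,0,1],[0,0,0,0,0.08,0,1],[0,0,0,0,0.08,0,1],[0,0,0,0,0.08,0,1],[0,0,0,0,0.08,0,1],[0,0,0,0,0.08,0,1],[0,0,0,0,0,0,1]]'
```

```text
clock: 12.93
eef_pos: [531.7, 145.7, 100.0]
tcp_rot: [-3.142, 0.001, 2.764]
contact_force: [0.5, -2.0, 5.0]
opening: -0.001
grasp_force: 2.8
```

```bash
python3 -m inch '[[0,0,0,0,0,-0.04,1],[0,0,0,0,0,-0.06,1],[0,0,0,0,0,-0.08,1],[0,0,0,0,0,-0.2,1],[0,0,0,0,0,-0.6,1],[0,0,0,0,0,-0.8,1],[0,0,0,0,0,-0.4,1],[0,0,0,0,0,0,1]]'
python3 - <<'E'
from h import *
d=grab_frame("wrist");s=grab_frame("scene")
np.savez("w8.npz",**d)
a=cv2.resize(s["pixels"][180:300,300:425,::-1],None,fx=3.2,fy=3.2,interpolation=cv2.INTER_CUBIC)
b=cv2.resize(d["pixels"][::,:,::-1][200:440,200:440],(384,384))
cv2.imwrite("pics/c8.png",np.hstack([a[:384,:400],b]))
E
```

```text
clock: 13.6
eef_pos: [532.2, 146.4, 156.4]
tcp_rot: [3.139, 0.003, 2.764]
contact_force: [0.1, 0.3, 0.1]
opening: 0.003
grasp_force: 0.0
```

View pics/c8.png

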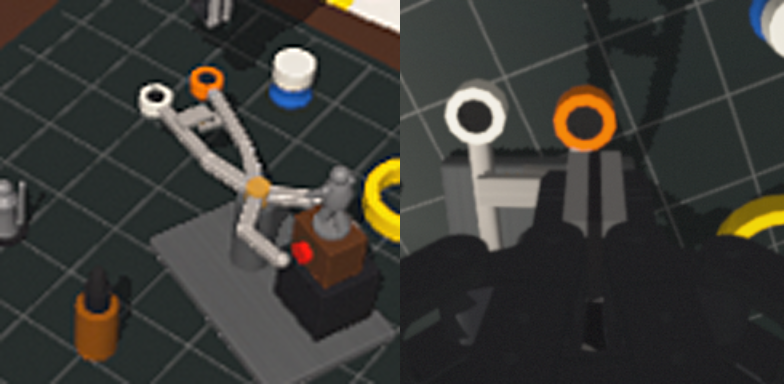

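The forceps have opened, the jaw is clear of the plug, and the plug head at (303,253) has not moved since it was locked. I'll check this by numbers.

Run:
```python
from h import *
d=dict(np.load("w8.npz"))
p=rings(d,[('white',(247,272),23),('orange',(315,275),25)])
print(np.hypot(*(p['orange']-p['white'])))
def red(s):
    H,S,V=np.moveaxis(cv2.cvtColor(s["pixels"],cv2.COLOR_RGB2HSV).astype(int),2,0);m=((H<5)|(H>174))&(S>150)&(V>120)
    v,u=np.mgrid[:480,:640];m&=np.hypot(u-394,v-260)<10;q=np.argwhere(m).mean(0)[::-1];return q,onplane(s,*q,77)[:2]
a=red(dict(np.load("scene.npz")));b=red(grab_frame("scene"));print(a,b,(b[1]-a[1])@np.array([.368,.93]))
```

```text
white 245.5 274.8 20.3 [518.8 103.8]
orange 315.0 274.2 20.5 [533.1 141.5]
40.27567422794514
(array([393.07692308, 258.74358974]), array([672.64085015,  54.52688486])) (array([394.05882353, 258.26470588]), array([673.46539211,  56.84303328])) 2.4574494681455477
```

The loops are 40.3 mm apart, which is fully open. The plug moved in by about 2.5 mm. While squeezed, the loops came to about 24–25 mm apart with a hard stall, which fits the bottomed-plug range. Everything is clear, so I'll hand in.

```bash
python3 -c "
from rig import r
print(r.sign_off())"
```

```text
the job is handed in; nothing more can be done
None
```

I handed the job in at about 14 s. The plug was pressed home, judged by the hard stall and loop spacing rather than seen directly. The ratchet held on its second tooth for over two seconds, then I unhooked it and the forceps sprang fully open; in the pictures I checked, nothing around them looked disturbed.

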